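# Sort out the swapped staining-dish lids

### The job

The lids of the slide-staining dishes got mixed up: the yellow lid is on the blue dish. Put things right so that the yellow lid sits fully home on the yellow dish and the blue lid fully home on the blue dish, setting them down gently and leaving the dishes upright and where they stand. The red lid is a spare whose dish is elsewhere: leave it and everything else on the bench alone.

Things in the scene. Friction and masses are not known exactly. Their poses are not given: they have to be found in the camera images.
- yellow_lid_center (a point): yellow plastic lid, 125 x 95 mm, 44 mm high: 12 mm flared skirt, 4 mm plate, white bar handle 60 mm long (x), 14 mm thick (y), 16 to 44 mm above the skirt's edge. 100 g. Point: centre, 22 mm above the skirt's edge, 22 mm below the handle's top; x along long side and handle, z up. At the start it sits home on the blue dish.
- blue_lid_center (a point): blue plastic lid, 125 x 95 mm, 44 mm high: 12 mm flared skirt, 4 mm plate, white bar handle 60 mm long (x), 14 mm thick (y), 16 to 44 mm above the skirt's edge. 100 g. Point: centre, 22 mm above the skirt's edge, 22 mm below the handle's top; x along long side and handle, z up. At the start it lies on the bench, skirt down.
- red_lid_center (a point): red plastic lid, 125 x 95 mm, 44 mm high: 12 mm flared skirt, 4 mm plate, white bar handle 60 mm long (x), 14 mm thick (y), 16 to 44 mm above the skirt's edge. 100 g. Point: centre, 22 mm above the skirt's edge, 22 mm below the handle's top; x along long side and handle, z up. A spare lying on the bench, skirt down; not to be used or moved.
- blue_dish: open blue dish, 110 (x) x 80 (y) x 45 mm high, lugs at the x ends (150 mm over them) seen from above; slides inside. 0.4 kg, loose. Origin: centre of underside, x long side, z up. The lid's skirt goes outside the rim, 2 mm play a side (4.5 mm at its flared mouth), either way round; home, the lid's centre is 55 mm above this origin. At the start it wears the yellow lid.
- yellow_dish: open yellow dish, 110 (x) x 80 (y) x 45 mm high, lugs at the x ends (150 mm over them) seen from above; slides inside. 0.4 kg, loose. Origin: centre of underside, x long side, z up. The lid's skirt goes outside the rim, 2 mm play a side (4.5 mm at its flared mouth), either way round; home, the lid's centre is 55 mm above this origin. At the start it has no lid.
- reagent_bottle: bystander: amber bottle with a black cap, 64 mm across, 150 mm high, near right. Origin at the centre of its underside.
- tube_rack: bystander: green rack of capped tubes, 50 (x) x 150 (y) x 82 mm high, far right. Origin at the centre of its underside.
- slide_box: bystander: closed grey slide box, 87 (x) x 122 (y) x 36 mm high, far left. Origin at the centre of its underside.
- specimen_jar: bystander: clear jar with an orange cap, 56 mm across, 55 mm high, beyond the dishes. Origin at the centre of its underside.
- forceps_tray: bystander: flat aluminium tray 110 x 110 x 12 mm with forceps on it (23 mm high in all), near left. Origin at the centre of its underside.
Things that resemble listed ones, but are neither listed nor needed, are in the scene too. What is shaped like the part that bears blue_lid_center but purple is not meant. Of the things that look like the part that bears red_lid_center, the smaller one is meant.

How it is judged:
On the way, in this order (a step that is already met when the one before it is completed fails the run):
1. the yellow lid is lifted right off the blue dish (distance between yellow_lid_center and blue_dish above 0.1 m), for 0.1 s.
2. one of the two lids sits home on the dish of its own colour (((x of yellow_lid_center in the frame of yellow_dish between -0.006 and 0.006 m and y of yellow_lid_center in the frame of yellow_dish between -0.006 and 0.006 m and z of yellow_lid_center in the frame of yellow_dish between 0.0515 and 0.0585 m and angle between the x axis of yellow_lid_center and the x axis of yellow_dish, either way round below 0.1 rad and angle between yellow_lid_center's own z axis and vertical below 0.06 rad) or (x of blue_lid_center in the frame of blue_dish between -0.006 and 0.006 m and y of blue_lid_center in the frame of blue_dish between -0.006 and 0.006 m and z of blue_lid_center in the frame of blue_dish between 0.0515 and 0.0585 m and angle between the x axis of blue_lid_center and the x axis of blue_dish, either way round below 0.1 rad and angle between blue_lid_center's own z axis and vertical below 0.06 rad))), for 0.2 s.
At the end, for the whole second after the job is handed in: Yellow lid on yellow dish, blue on blue: within 6 mm of centre in x and y, 0.1 rad of the long axis, 0.06 rad of level, centre 51.5 to 58.5 mm above the dish's origin. Dishes level on the bench, within 50 mm of their starts; red lid and bystanders upright, within 30 mm of theirs (x of yellow_lid_center in the frame of yellow_dish between -0.006 and 0.006 m and y of yellow_lid_center in the frame of yellow_dish between -0.006 and 0.006 m and z of yellow_lid_center in the frame of yellow_dish between 0.0515 and 0.0585 m and angle between the x axis of yellow_lid_center and the x axis of yellow_dish, either way round below 0.1 rad and angle between each of yellow_lid_center, blue_lid_center's own z axis and vertical below 0.06 rad and x of blue_lid_center in the frame of blue_dish between -0.006 and 0.006 m and y of blue_lid_center in the frame of blue_dish between -0.006 and 0.006 m and z of blue_lid_center in the frame of blue_dish between 0.0515 and 0.0585 m and angle between the x axis of blue_lid_center and the x axis of blue_dish, either way round below 0.1 rad and angle between each of blue_dish, yellow_dish's own z axis and vertical below 0.05 rad and height (world z) of each of blue_dish, yellow_dish below 0.008 m and distance of each of blue_dish, yellow_dish from where it was at the start of the episode below 0.05 m and distance of each of red_lid_center, reagent_bottle, tube_rack, slide_box, specimen_jar, forceps_tray from where it was at the start of the episode below 0.03 m and angle between each of red_lid_center, reagent_bottle, tube_rack, slide_box, specimen_jar, forceps_tray's own z axis and vertical below 0.1 rad); the robot touches nothing.
It fails at once if a dish is tipped by more than 0.35 rad (angle between any of blue_dish, yellow_dish's own z axis and vertical above 0.35 rad).
It fails at once if a lid is dropped or slammed onto its dish (faster than 0.45 m/s within 85 mm of the dish's origin) ((distance between yellow_lid_center and yellow_dish below 0.085 m and linear speed of yellow_lid above 0.45 m/s) or (distance between blue_lid_center and blue_dish below 0.085 m and linear speed of blue_lid above 0.45 m/s)).
It fails at once if the red lid or another bystander is shifted by more than 30 mm (distance of any of red_lid_center, reagent_bottle, tube_rack, slide_box, specimen_jar, forceps_tray from where it was at the start of the episode above 0.03 m).
It also fails if it takes over 70 s, if anything falls off the work surface, if the arm or the gripper's body presses on something with over 40 N, if the wrist force passes 120 N, or if a joint passes its speed limit or range.

### The arm

A 6-joint arm with a two-finger parallel gripper is mounted at the origin on the work surface. World frame = base frame: x ahead of the robot, y to its left, z up, the work surface at z = 0. Lengths are in m, angles in rad, forces in N, time in s.
With the tool pointing down it reaches from about 0.275 to 0.75 m from the base axis. Payload 10.2 kg.
Tool frame: the origin (TCP) lies on the centre line of the jaws, within the pads' length; the fingertips stand 19 mm ahead of it and the grasp point (between the pads) is the TCP; z points along the fingers, x is the direction in which the jaws open and shut, and the axes are right-handed (so a half turn about z gives the same grasp; the last joint's range is limited). The gripper opens to 85 mm and grips with 20 to 120 N. Pads are 22 mm wide; open, the fingers measure 114 mm over their backs; the gripper's body (76 mm by 85 mm) begins 54 mm behind the grasp point. The pads swing forward as they close: fully open they stand 13 mm farther back than shut.
Start: joints at [-1.521, 0.313, 1.498, -0, 1.331, -0.223], TCP at [0.141, -0.506, 0.25] pointing down, gripper open.
Joint ranges: [-2.94, 2.94], [-0.97, 2.17], [0.19, 2.56], [-1.23, 4.37], [0.02, 3.11], [-2.88, 2.88]. Speed limits (rad/s): [2.39, 2.39, 3.01, 3.14, 3.14, 3.14].

### API

Orientations are given as a unit quaternion [x, y, z, w].
In Python, from workcell import sensors, eyes, order, finder gives the robot as it stands.
- The arm moves only by the tool servo_tool, never from a script. Its argument "steps" is a list of rows, each an object with "offset": the shift along the tool's x, y, z in mm, a list of three; "delta_rot": the turn, a rotation vector about the tool's x, y, z in degrees, a list of three; "grip": the closure, from -1 (fully open) to 1 (shut). In form: [{"offset": [dx, dy, dz], "delta_rot": [rx, ry, rz], "grip": grip}, ...]. A call has 1 to 8 rows; each row is the pose to reach, as a shift and turn from the pose measured when the call began, along the tool's axes at that moment; what a row does not reach only later rows make up. A row lasts 1/8 s, in which the tool goes at most 62.5 mm and 10.7 degrees, less where a joint would pass 70% of its speed; a pose out of reach is approached as far as the arm can. A call with a gripper value outside its range is refused whole. The fingers move at their own pace and stop on an object; "force" is the grip in N (left out, the last holds). Time passes only in rows, so rows that repeat a pose let the fingers close. It gives the time, the measured TCP pose, the force and the opening at its end, in the units of the state.
- sensors.read_state(): the state, without advancing time (a new reading comes with each control period).
- eyes.camera(name): name is "side" or "top" or "wrist"; returns a dict with "frame" (400x640x3 uint8, blue, green, red), "z_map" (400x640 float32, m along the optical axis (not along the pixel's ray), 0 where there is no reading), "fx", "fy", "cx", "cy" (pixels), "R" (3x3) and "t" (3): a world point X has camera coordinates R X + t. Camera axes: x right, y down, z forward; pixel columns grow to the right and rows downward; lengths in m; the calibration is good to about 2 mm. The wrist camera is an equidistant fisheye: a pixel r from the principal point sees the ray r / f radians off the axis. A picture is of the moment at which its call begins.
- order.job_done(): hands the job in, once; it reports no verdict.
Trained networks look in a picture, given as the dict that the camera call returned (one of the last four; its "shot" number tells which), for a name from the list of things; names that differ only in an ending like _2 or _b are one class to them, and where a whole thing is asked for, a point or a joint stands for the part that bears it (a point fixed in the world has none). Each returns a list of dicts, best first, with "score" (0 to 1); they miss things now and then, are a little off and sometimes report something else, mostly with a low value. They report only what shows in the picture. A call takes as long as a camera call. They do not tell look-alikes from the thing itself.
- finder.recognise(picture, name): "uv" ([column, row] in pixels, amid what is visible of it).
The state is a dict: "time": time; "q": joint angles; "qd": joint speeds; "tau": joint torques, N m; "position": TCP position; "tcp_rot": TCP orientation; "ft_force": force on the tool from outside, world axes, zero at the start; "ft_torque": the same for the moment, N m; "finger_gap": finger opening in m.
Only numpy, scipy, OpenCV 4.12 (cv2) and the standard library are available. Lean on these libraries where they do the work, as an engineer would, in place of code of your own. Each camera call takes 0.05 s, during which the arm holds its last target.

## Working session

There is one attempt and no reset: what is moved stays moved. The work goes in short steps, Python scripts to look and compute and a tool call to move; the robot and the scene stay as the last step left them, time stands still between calls to the robot, and variables do not carry over. Pictures are saved under pics/ and viewed, and the job is handed in when it is done.

Besides the shell and the picture viewer there is one more tool, called after "Request:" as a command line: name --argument value ..., lists and objects as JSON in quotes. servo_tool: Moves the arm, as the interface text tells. Its arguments: {"type":"object","properties":{"steps":{"type":"array"},"force":{"type":"number"}},"required":["steps"]}

```bash
mkdir -p pics; ls
cat > h.py <<'E'
import numpy as np,cv2,json
from workcell import sensors,eyes,order,finder
from scipy.spatial.transform import Rotation as Ro
def shot(n,tag):
    c=eyes.camera(n); cv2.imwrite(f'pics/{tag}.png',c['frame']); np.savez(f'pics/{tag}.npz',**{k:np.array(v) for k,v in c.items()}); return c
def w(c,u,v,d=None):
    if d is None: d=c['z_map'][int(round(v)),int(round(u))]
    R=np.array(c['R']);t=np.array(c['t'])
    return R.T@(np.array([(u-c['cx'])/c['fx']*d,(v-c['cy'])/c['fy']*d,d])-t)
def cloud(c):
    h,wd=c['z_map'].shape; v,u=np.mgrid[:h,:wd]; d=c['z_map']
    P=np.stack([(u-c['cx'])/c['fx']*d,(v-c['cy'])/c['fy']*d,d],-1)
    return (P-np.array(c['t']))@np.array(c['R'])
E
python3 - <<'E'
from h import *
for n in ['top','side']:
    c=shot(n,n+'0')
    for k in ['yellow_lid_center','blue_lid_center','red_lid_center','blue_dish','yellow_dish']:
        for r in finder.recognise(c,k): print(n,k,np.round(r['uv']),round(r['score'],2), np.round(w(c,*r['uv']),3))
c=shot('wrist','wrist0')
print({k:c[k] for k in ['fx','cx','cy']}); print(sensors.read_state())
E
```

```text
pics
top yellow_lid_center [227. 209.] 0.96 [0.489 0.211 0.072]
top blue_lid_center [341. 259.] 0.75 [ 0.343 -0.145  0.049]
top blue_lid_center [298. 165.] 0.65 [ 0.637 -0.004  0.036]
top red_lid_center [440. 208.] 0.81 [ 0.505 -0.449  0.052]
top red_lid_center [372. 201.] 0.68 [ 0.525 -0.24   0.04 ]
top blue_dish [235. 190.] 0.49 [0.556 0.199 0.015]
top yellow_dish [291. 230.] 0.8 [0.43  0.014 0.035]
top yellow_dish [294. 118.] 0.47 [0.785 0.012 0.054]
side yellow_lid_center [310. 164.] 0.62 [0.505 0.197 0.055]
side blue_lid_center [377. 161.] 0.69 [0.754 0.243 0.035]
side blue_lid_center [352. 205.] 0.67 [ 0.637 -0.033  0.018]
side blue_lid_center [265. 227.] 0.63 [ 0.36  -0.146  0.015]
side red_lid_center [318. 294.] 0.96 [ 0.512 -0.469  0.023]
side red_lid_center [322. 248.] 0.55 [ 0.53  -0.264  0.016]
side red_lid_center [260. 165.] 0.35 [0.318 0.284 0.01 ]
side blue_dish [310. 179.] 0.83 [0.503 0.167 0.007]
side yellow_dish [290. 197.] 0.59 [ 0.435 -0.017  0.044]
{'fx': 309.70691628693146, 'cx': 320.2426651041033, 'cy': 198.3018356506793}
{'time': 0.65, 'q': array([-1.52138674e+00,  3.12872193e-01,  1.49769603e+00, -7.14789343e-06,
        1.33099746e+00, -2.23381749e-01]), 'qd': array([ 7.18421868e-04,  3.67683766e-04,  8.32037300e-05,  1.10454762e-04,
       -9.25548310e-04, -1.06218562e-03]), 'tau': array([ 8.57369855e-06, -4.12072635e+01, -2.59856540e+01, -2.33753954e-04,
        5.36623847e-04, -5.31549460e-06]), 'position': array([ 0.14144203, -0.50559448,  0.25030991]), 'tcp_rot': array([ 7.96687592e-01, -6.04391330e-01,  6.01154562e-06,  1.25593937e-05]), 'ft_force': array([-0.80652004,  0.18991717,  0.14704673]), 'ft_torque': array([ 0.02321221, -0.01073368,  0.04305872]), 'finger_gap': 0.08573168457143442}
```

View pics/top0.png

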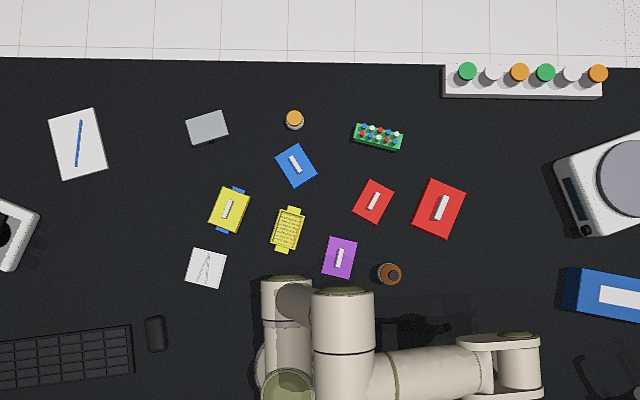

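View pics/side0.png

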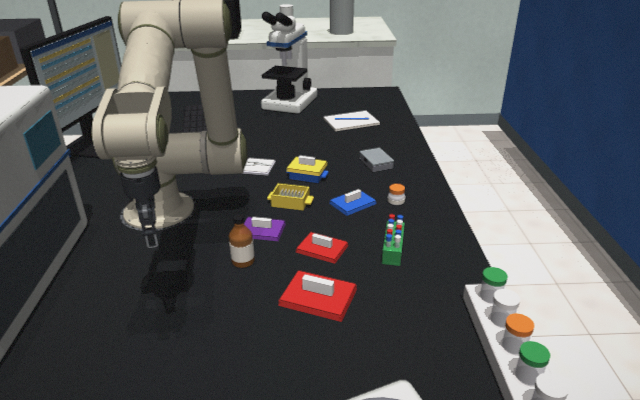

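Run:
```python
import cv2
a=cv2.imread('pics/top0.png')[90:290,170:470]
cv2.imwrite('pics/top0c.png',cv2.resize(a,(780,520),interpolation=cv2.INTER_CUBIC))
```

```text
(no output)
```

View pics/top0c.png

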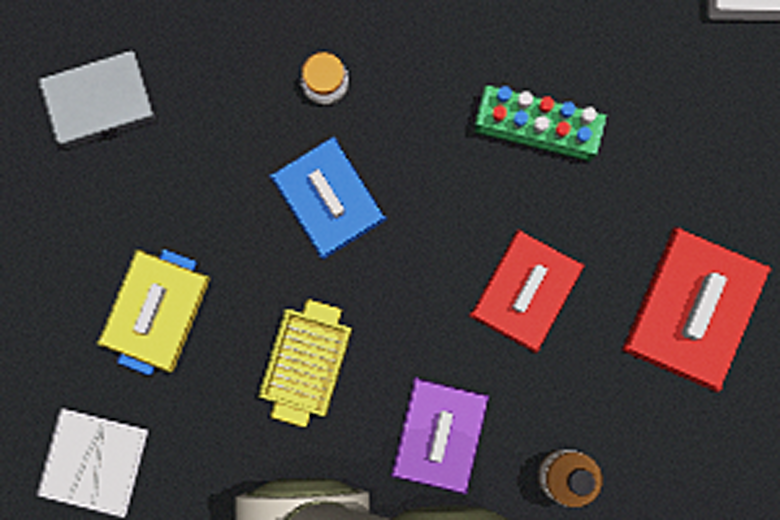

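Candidates, by pixel in the top view:
- **Yellow lid:** only (229,210), sitting on the blue dish with its blue lugs showing.
- **Blue lid:** (296,165) is blue. The purple one at (340,258) is the decoy.
- **Red lid:** (373,201) is the small one to leave alone. (438,208) is the larger look-alike.
- **Yellow dish:** (288,229). The hit at (294,118) is the jar.

Next I'll get coarse poses.

```bash
cat >> h.py <<'E'
HS={'yellow':((22,90,80),(34,255,255)),'blue':((100,110,70),(120,255,255)),'white':((0,0,150),(179,60,255)),'red':((0,130,80),(8,255,255))}
def seg(f,col):
    return cv2.inRange(cv2.cvtColor(f,cv2.COLOR_BGR2HSV),np.array(HS[col][0],np.uint8),np.array(HS[col][1],np.uint8))
E
python3 - <<'E'
from h import *
c=eyes.camera('top'); P=cloud(c)
def comp(col,u,v,rad=40):
    m=seg(c['frame'],col); k=np.zeros_like(m); cv2.circle(k,(u,v),rad,255,-1); m&=k
    n,l,s,ce=cv2.connectedComponentsWithStats(m); i=1+np.argmax(s[1:,4]); return l==i
for name,col,u,v in [('ylid','yellow',229,210),('ydish','yellow',288,229),('blid','blue',296,165),('hy','white',229,210),('hb','white',296,165)]:
    m=comp(col,u,v,40 if col!='white' else 15); q=P[m]; 
    (cx,cy),(a,b),an=cv2.minAreaRect((q[:,:2]*1000).astype(np.float32))
    print(name,m.sum(),'rect',round(cx),round(cy),round(a),round(b),round(an,1),'z',np.round(np.percentile(q[:,2],[5,50,95]),3),'mean',np.round(q.mean(0),3))
print(c['R'],c['t'],c['fx'])
E
```

```text
ylid 1100 rect 447 93 374 126 69.9 z [0.035 0.048 0.054] mean [0.49  0.209 0.049]
ydish 1042 rect 424 18 165 143 25.7 z [-0.002  0.007  0.046] mean [0.432 0.028 0.017]
blid 1011 rect 552 -44 334 104 29.6 z [0.006 0.015 0.021] mean [0.636 0.005 0.022]
hy 86 rect 491 210 14 59 70.2 z [0.072 0.077 0.081] mean [0.491 0.211 0.076]
hb 80 rect 639 6 60 13 33.6 z [0.037 0.043 0.048] mean [0.639 0.006 0.042]
[[ 0.02072786 -0.99975397 -0.00789646]
 [-0.99527805 -0.01988466 -0.09500633]
 [ 0.09482594  0.00982846 -0.99544535]] [-0.0773249   0.52362981  1.49438018] 477.333603869634
```

View pics/wrist0.png

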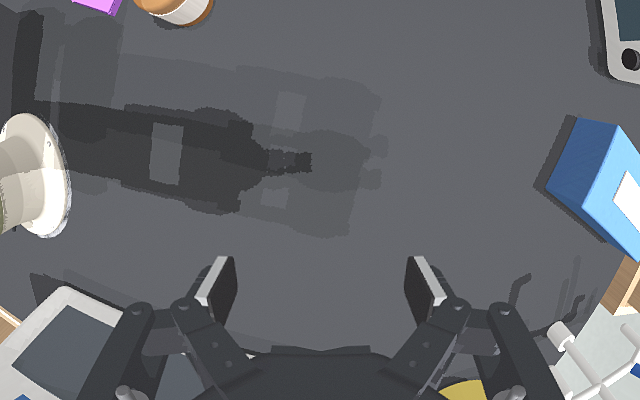

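Handles in the top view: yellow at (0.491, 0.211), about -20°, top 77 mm up. Blue at (0.639, 0.006), about +34°, top 43 mm up. The wrist picture shows bench only, with the purple lid at top left. I'll work out a view move between the dishes.

```bash
cat >> h.py <<'E'
def mv(x,y,z,yaw):
    s=sensors.read_state(); R=Ro.from_quat(s['tcp_rot']); 
    yw=np.radians(yaw); T=Ro.from_matrix(np.array([[np.cos(yw),np.sin(yw),0],[np.sin(yw),-np.cos(yw),0],[0,0,-1.]]))
    off=R.inv().apply(np.array([x,y,z])-s['position'])*1000
    rv=np.degrees((R.inv()*T).as_rotvec())
    print('t',round(s['time'],2),'pos',np.round(s['position'],4),'off',np.round(off,1),'rot',np.round(rv,2),'rows',round(max(np.linalg.norm(off)/62.5,np.linalg.norm(rv)/10.7),1),'F',np.round(s['ft_force'],1),'gap',round(s['finger_gap'],4))
E
python3 - <<'E'
from h import *
c=eyes.camera('wrist'); R=np.array(c['R']);t=np.array(c['t']);s=sensors.read_state()
Rt=Ro.from_quat(s['tcp_rot']).as_matrix()
print('cam in tool',Rt.T@(-R.T@t-s['position'])); print('cam axes in tool',np.round(Rt.T@R.T,3))
mv(.45,.13,.30,72); mv(.32,-.19,.27,0)
E
```

```text
cam in tool [-5.70947085e-05 -8.28643185e-02 -1.23886878e-01]
cam axes in tool [[ 1.    -0.    -0.   ]
 [ 0.     0.947  0.32 ]
 [ 0.    -0.32   0.947]]
t 0.75 pos [ 0.1415 -0.5056  0.2503] off [-528.9 -468.4  -49.7] rot [  -0.     -0.   -146.37] rows 13.7 F [-0.3 -0.6 -0.1] gap 0.0852
t 0.75 pos [ 0.1415 -0.5056  0.2503] off [-255.8 -257.   -19.7] rot [ -0.     0.   -74.37] rows 7.0 F [-0.3 -0.6 -0.1] gap 0.0852
```

Request:
servo_tool --steps '[{"offset": [-256,-257,-20],"delta_rot": [0,0,-74],"grip": -1},{"offset": [-256,-257,-20],"delta_rot": [0,0,-74],"grip": -1},{"offset": [-256,-257,-20],"delta_rot": [0,0,-74],"grip": -1},{"offset": [-256,-257,-20],"delta_rot": [0,0,-74],"grip": -1},{"offset": [-256,-257,-20],"delta_rot": [0,0,-74],"grip": -1},{"offset": [-256,-257,-20],"delta_rot": [0,0,-74],"grip": -1},{"offset": [-256,-257,-20],"delta_rot": [0,0,-74],"grip": -1},{"offset": [-256,-257,-20],"delta_rot": [0,0,-74],"grip": -1}]'

```text
time: 1.75
position: [0.3201, -0.1895, 0.2704]
tcp_rot: [1.0, -0.003, 0.0, 0.0]
ft_force: [-0.3, 0.6, 0.7]
finger_gap: 0.0853
```

```bash
python3 -c "
from h import *
mv(.45,.13,.30,72)"
```

```text
t 1.75 pos [ 0.3201 -0.1895  0.2704] off [ 127.7 -320.4  -29.7] rot [ 2.00e-02  0.00e+00 -7.24e+01] rows 6.8 F [-0.3  0.6  0.7] gap 0.0853
```

Request:
servo_tool --steps '[{"offset": [128,-320,-30],"delta_rot": [0,0,-72],"grip": -1},{"offset": [128,-320,-30],"delta_rot": [0,0,-72],"grip": -1},{"offset": [128,-320,-30],"delta_rot": [0,0,-72],"grip": -1},{"offset": [128,-320,-30],"delta_rot": [0,0,-72],"grip": -1},{"offset": [128,-320,-30],"delta_rot": [0,0,-72],"grip": -1},{"offset": [128,-320,-30],"delta_rot": [0,0,-72],"grip": -1},{"offset": [128,-320,-30],"delta_rot": [0,0,-72],"grip": -1},{"offset": [128,-320,-30],"delta_rot": [0,0,-72],"grip": -1}]'

```text
time: 2.75
position: [0.4505, 0.1292, 0.3001]
tcp_rot: [0.812, 0.583, -0.0, 0.0]
ft_force: [0.1, -0.5, 0.2]
finger_gap: 0.0855
```

```bash
python3 -c "
from h import *
c=shot('wrist','w1'); c=shot('top','t1')"
```

```text
(no output)
```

View pics/w1.png

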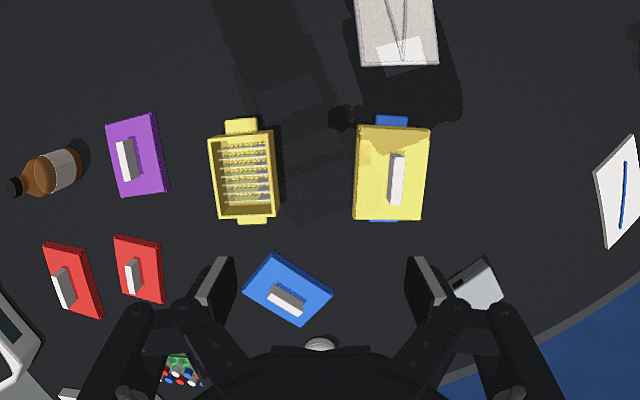

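The wrist view shows the yellow dish (242,170), the yellow lid on the blue dish (392,172) with its handle at (397,180), and the blue lid (288,290) with its handle at (286,301). Next I'll rectify each plane to an ortho view and fit rectangles.

```bash
cat >> h.py <<'E'
def ld(tag):
    z=np.load(f'pics/{tag}.npz'); return {k:(z[k] if z[k].ndim else float(z[k])) for k in z.files if z[k].dtype.kind in 'fiu'}
def proj(c,X,fish):
    X=np.asarray(X,float).reshape(-1,1,3); rv=cv2.Rodrigues(np.array(c['R'],float))[0]; t=np.array(c['t'],float).reshape(3,1)
    K=np.array([[c['fx'],0,c['cx']],[0,c['fy'],c['cy']],[0,0,1.]])
    return (cv2.fisheye.projectPoints(X,rv,t,K,np.zeros(4))[0] if fish else cv2.projectPoints(X,rv,t,K,None)[0]).reshape(-1,2)
def ortho(c,fish,x0,y0,h,half=0.12,res=0.0005):
    # rows: +x ; cols: +y
    n=int(2*half/res); a=(np.arange(n)-n/2)*res
    X,Y=np.meshgrid(x0+a,y0+a,indexing='ij')
    p=proj(c,np.stack([X,Y,np.full_like(X,h)],-1).reshape(-1,3),fish).astype(np.float32).reshape(n,n,2)
    return cv2.remap(c['frame'],p[...,0],p[...,1],cv2.INTER_LINEAR)
def rect(im,col,x0,y0,half=0.12,res=0.0005,rad=None,opn=0):
    m=seg(im,col); n=im.shape[0]
    if rad: k=np.zeros_like(m); cv2.circle(k,(n//2,n//2),int(rad/res),255,-1); m&=k
    m=cv2.morphologyEx(m,cv2.MORPH_OPEN,np.ones((5,5)))
    cs=max(cv2.findContours(m,cv2.RETR_EXTERNAL,cv2.CHAIN_APPROX_NONE)[0],key=cv2.contourArea)
    pts=cs[:,0,:]; xy=np.stack([x0+(pts[:,1]-n/2)*res,y0+(pts[:,0]-n/2)*res],1)*1000
    (cx,cy),(a,b),an=cv2.minAreaRect(xy.astype(np.float32))
    if a<b: a,b,an=b,a,an+90
    an=(an+90)%180-90
    return [round(float(v),1) for v in (cx,cy,a,b,an)]
E
python3 - <<'E'
from h import *
for tag,f in [('w1',1),('t1',0)]:
    c=ld(tag)
    for name,col,x,y,h,rad in [('hy','white',.491,.211,.077,.045),('ylid','yellow',.491,.211,.049,.09),('ylid33','yellow',.491,.211,.037,.09),('hb','white',.639,.006,.044,.045),('blid','blue',.639,.006,.016,.09),('ydish','yellow',.435,.022,.045,.1)]:
        im=ortho(c,f,x,y,h); 
        cv2.imwrite(f'pics/o_{tag}_{name}.png',im)
        print(tag,name,rect(im,col,x,y,rad=rad))
ims=[np.hstack([cv2.resize(cv2.imread(f'pics/o_{t}_{n}.png'),(250,250)) for n in ['hy','ylid','hb']])  for t in ['w1','t1']]
cv2.imwrite('pics/o.png',np.vstack(ims)); 
cv2.imwrite('pics/od.png',np.hstack([cv2.resize(cv2.imread(f'pics/o_{t}_ydish.png'),(400,400)) for t in ['w1','t1']]))
E
```

```text
w1 hy [493.2, 211.4, 60.7, 15.1, -20.0]
w1 ylid [491.8, 210.4, 125.4, 96.5, -19.8]
w1 ylid33 [495.7, 212.2, 129.3, 99.6, -20.0]
w1 hb [641.3, 6.5, 61.3, 15.3, 33.4]
w1 blid [637.9, 9.0, 127.5, 102.7, 33.3]
w1 ydish [430.3, 30.7, 143.5, 88.7, -15.6]
t1 hy [491.0, 211.0, 89.0, 89.0, -90.0]
t1 ylid [554.5, 215.5, 50.0, 19.0, -90.0]
t1 ylid33 [556.0, 218.0, 50.0, 19.0, -90.0]
t1 hb [638.9, 6.2, 60.7, 15.9, 33.5]
t1 blid [638.1, 5.1, 127.3, 98.1, 33.4]
t1 ydish [432.1, 26.1, 151.0, 86.1, -15.5]
```

View pics/o.png

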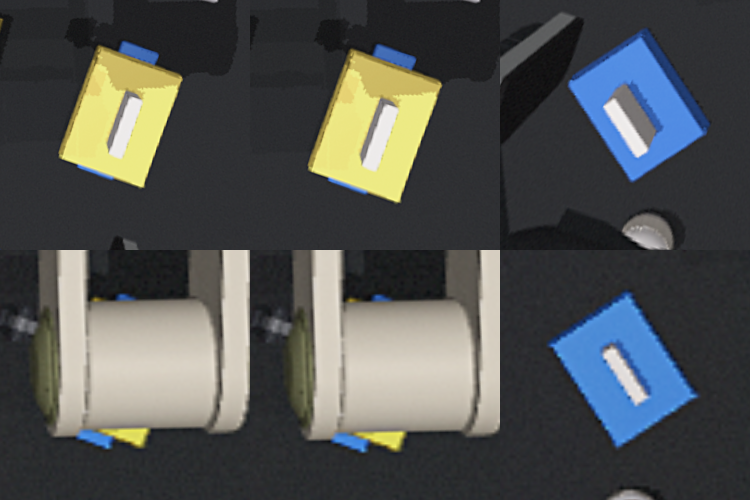

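View pics/od.png

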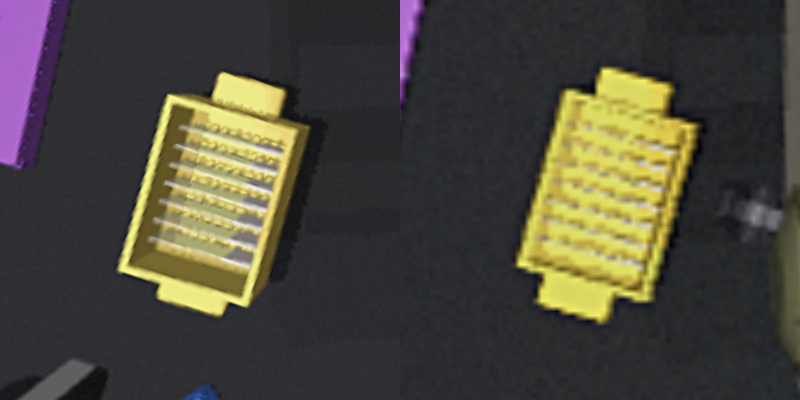

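Wrist and top agree within about 2 mm (calibration): yellow handle at (492, 211) and -20°. Moving above the yellow lid.

```bash
python3 -c "
from h import *
mv(.492,.211,.16,70)"
```

```text
t 2.85 pos [0.4504 0.1289 0.3003] off [ 91.2  13.  140.2] rot [0.01 0.02 1.27] rows 2.7 F [-0.  -0.5  0.5] gap 0.0855
```

Request:
servo_tool --steps '[{"offset": [91,13,140],"delta_rot": [0,0,1.3],"grip": -1},{"offset": [91,13,140],"delta_rot": [0,0,1.3],"grip": -1},{"offset": [91,13,140],"delta_rot": [0,0,1.3],"grip": -1},{"offset": [91,13,140],"delta_rot": [0,0,1.3],"grip": -1}]'

```text
time: 3.35
position: [0.4912, 0.2107, 0.158]
tcp_rot: [0.82, 0.572, -0.002, -0.001]
ft_force: [0.5, -0.8, 0.9]
finger_gap: 0.0855
```

Run:
```python
from h import *
c=shot('wrist','w2')
for name,col,x,y,h,rad in [('hy','white',.491,.211,.077,.045),('ylid','yellow',.491,.211,.049,.09),('ydish','yellow',.435,.022,.045,.1)]:
        im=ortho(c,1,x,y,h); print(name,rect(im,col,x,y,rad=rad))
mv(.492,.211,.071,70)
```

```text
hy [493.4, 211.8, 59.5, 14.0, -19.4]
ylid [492.1, 212.4, 124.5, 92.9, -20.0]
ydish [431.4, 39.9, 138.0, 106.6, -15.6]
t 3.4 pos [0.4919 0.2103 0.1601] off [ 0.8 -0.  89.1] rot [-0.06  0.07 -0.17] rows 1.4 F [ 1.2 -1.1  0.7] gap 0.0853
```

View pics/w2.png

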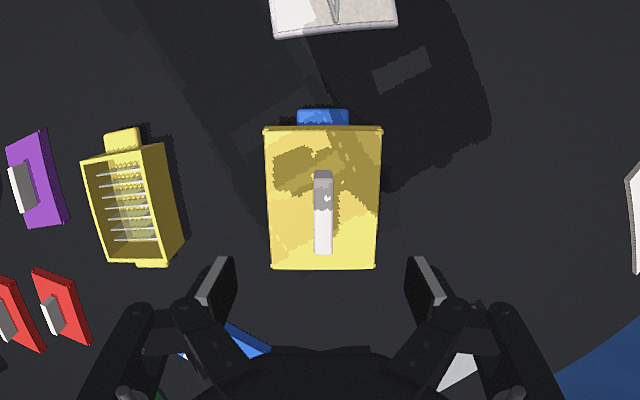

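The handle is centred between the jaws at (323,213) and runs along the tool's y. Descending and gripping.

Request:
servo_tool --steps '[{"offset": [0.8,0,45],"delta_rot": [0,0,0],"grip": -1},{"offset": [0.8,0,70],"delta_rot": [0,0,0],"grip": -1},{"offset": [0.8,0,88],"delta_rot": [0,0,0],"grip": -1},{"offset": [0.8,0,88],"delta_rot": [0,0,0],"grip": 0},{"offset": [0.8,0,88],"delta_rot": [0,0,0],"grip": 1},{"offset": [0.8,0,88],"delta_rot": [0,0,0],"grip": 1},{"offset": [0.8,0,88],"delta_rot": [0,0,0],"grip": 1},{"offset": [0.8,0,88],"delta_rot": [0,0,0],"grip": 1}]' --force 40

```text
time: 4.4
position: [0.4925, 0.211, 0.0729]
tcp_rot: [0.82, 0.572, -0.0, 0.0]
ft_force: [-1.1, -0.4, 6.5]
finger_gap: 0.0131
```

Request:
servo_tool --steps '[{"offset": [0,0,0],"delta_rot": [0,0,0],"grip": 1},{"offset": [0,0,-8],"delta_rot": [0,0,0],"grip": 1},{"offset": [0,0,-20],"delta_rot": [0,0,0],"grip": 1}]'

```text
time: 4.78
position: [0.4923, 0.211, 0.0934]
tcp_rot: [0.82, 0.572, -0.001, 0.0]
ft_force: [-0.0, -0.2, -1.0]
finger_gap: 0.0134
```

Request:
servo_tool --steps '[{"offset": [0,0,-30],"delta_rot": [0,0,0],"grip": 1},{"offset": [0,0,-60],"delta_rot": [0,0,0],"grip": 1},{"offset": [0,0,-100],"delta_rot": [0,0,0],"grip": 1},{"offset": [0,0,-120],"delta_rot": [0,0,0],"grip": 1},{"offset": [0,0,-120],"delta_rot": [0,0,0],"grip": 1}]'

```text
time: 5.4
position: [0.4928, 0.2113, 0.2151]
tcp_rot: [0.82, 0.572, 0.001, 0.001]
ft_force: [0.1, -0.3, -1.7]
finger_gap: 0.0134
```

Run:
```python
from h import *
c=shot('wrist','w3'); s=sensors.read_state(); p=s['position']; print(p, s['ft_force'])
# lid: grasp 0.0729 with handle top .077 -> plate 24mm below TCP
for name,col,h,rad in [('plate','yellow',p[2]-.024,.09),('handle','white',p[2]+.004,.045)]:
    im=ortho(c,1,p[0],p[1],h); cv2.imwrite(f'pics/o3{name}.png',im); print(name,rect(im,col,p[0],p[1],rad=rad))
mv(.435,.022,.2,75)
```

```text
[0.49230315 0.21115458 0.21364386] [ 0.84941508  0.24492662 -1.0899542 ]
plate [477.9, 217.1, 94.8, 92.3, -20.3]
handle [494.3, 210.9, 60.2, 14.0, -19.7]
t 5.45 pos [0.4923 0.2112 0.2136] off [-197.3   11.4   13.8] rot [ 0.02  0.03 -5.17] rows 3.2 F [ 0.8  0.2 -1.1] gap 0.0132
```

View pics/w3.png

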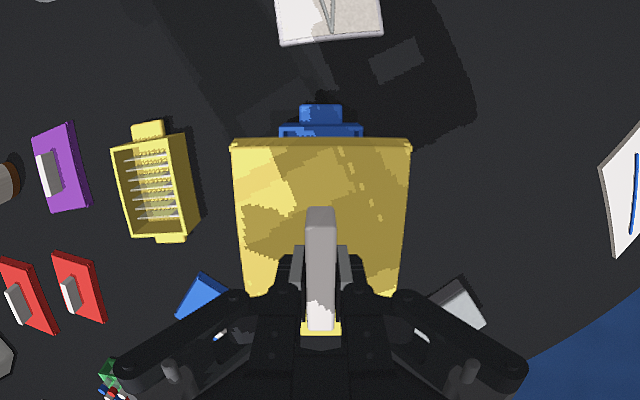

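The lid is held, with its handle at (320,265). The yellow dish shows at (153,180), and the blue dish is uncovered below. Next I'll fit the dish rims in the available views.

```bash
cat >> h.py <<'E'
from scipy.optimize import differential_evolution,minimize
def fitrim(c,fish,x,y,yaw,h=.045,L=(110,80),col=None,dbg=None,span=(.015,.015,5)):
    x0,y0=x,y
    im=ortho(c,fish,x0,y0,h); g=cv2.GaussianBlur(cv2.cvtColor(im,cv2.COLOR_BGR2GRAY).astype(np.float32),(0,0),1.5)
    gx=cv2.Sobel(g,cv2.CV_32F,0,1)/8; gy=cv2.Sobel(g,cv2.CV_32F,1,0)/8; n=im.shape[0]
    s=np.linspace(-1,1,120)
    def pts(a,b):
        P=[];N=[]
        for sg in (1,-1):
            P.append(np.stack([s*a*.97,0*s+sg*b],1));N.append(np.tile([0,sg],(120,1)))
            k=abs(s*b)>.022  # skip lugs
            P.append(np.stack([0*s+sg*a,s*b*.97],1)[k]);N.append(np.tile([sg,0],(k.sum(),1)))
        return np.vstack(P),np.vstack(N)
    Po,No=pts(L[0]/2000,L[1]/2000)
    def cost(p):
        t=np.radians(p[2]);R=np.array([[np.cos(t),-np.sin(t)],[np.sin(t),np.cos(t)]])
        tot=0
        for (P,N) in ((Po,No),):
            q=P@R.T+p[:2]; m=N@R.T
            r=((q[:,0]-x0)/.0005+n/2).astype(np.float32)[None]; cc=((q[:,1]-y0)/.0005+n/2).astype(np.float32)[None]
            d=cv2.remap(gx,cc,r,cv2.INTER_LINEAR)[0]*m[:,0]+cv2.remap(gy,cc,r,cv2.INTER_LINEAR)[0]*m[:,1]
            tot+=np.minimum(np.maximum(-d,0),12).mean()   # bright inside, dark outside
        return -tot
    r=differential_evolution(cost,[(x-span[0],x+span[0]),(y-span[1],y+span[1]),(yaw-span[2],yaw+span[2])],seed=1,tol=1e-6,popsize=25)
    if dbg:
        t=np.radians(r.x[2]);R=np.array([[np.cos(t),-np.sin(t)],[np.sin(t),np.cos(t)]])
        q=Po@R.T+r.x[:2]
        for a in q: cv2.circle(im,(int((a[1]-y0)/.0005+n/2),int((a[0]-x0)/.0005+n/2)),1,(0,0,255),-1)
        cv2.imwrite(dbg,im)
    return np.round(r.x[:2]*1000,1),round(r.x[2],2),round(r.fun,2)
E
python3 - <<'E'
from h import *
for tag,f in [('w1',1),('w2',1),('w3',1),('top0',0),('t1',0)]:
    print(tag,fitrim(ld(tag),f,.433,.025,-15.6,dbg=f'pics/f_{tag}.png'))
cv2.imwrite('pics/f.png',np.hstack([cv2.resize(cv2.imread(f'pics/f_{t}.png')[90:390,90:390],(260,260)) for t in ['w1','w3','top0']]))
E
```

```text
w1 (array([435.3,  26.5]), np.float64(-14.72), np.float64(-11.86))
w2 (array([435.6,  26.5]), np.float64(-14.9), np.float64(-11.26))
w3 (array([435. ,  27.3]), np.float64(-15.47), np.float64(-11.41))
top0 (array([432.8,  25.7]), np.float64(-15.73), np.float64(-11.93))
t1 (array([432.7,  25.7]), np.float64(-15.72), np.float64(-11.92))
```

View pics/f.png

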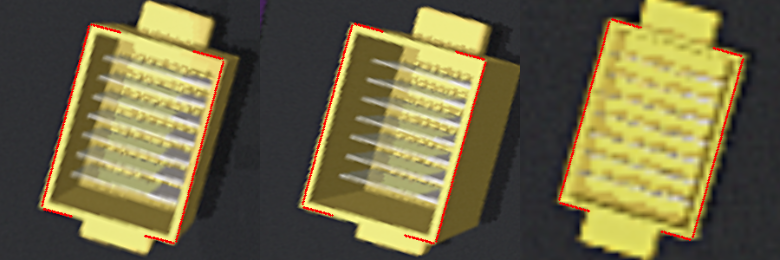

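The fits sit well on the rims. Wrist puts the dish at (435.3, 26.7) and top at (432.7, 25.7), the same offset as on the handle. Working relatively, the TCP goal is about (433.7, 26.6) with yaw 74.8.

```bash
python3 -c "
from h import *
mv(.4337,.0266,.15,74.8)"
```

```text
t 5.45 pos [0.4923 0.2112 0.2136] off [-193.4    8.6   63.7] rot [ 0.02  0.03 -4.97] rows 3.3 F [ 0.8  0.2 -1.1] gap 0.0132
```

Request:
servo_tool --steps '[{"offset": [-50,2,8],"delta_rot": [0,0,-2],"grip": 1},{"offset": [-100,4,20],"delta_rot": [0,0,-4],"grip": 1},{"offset": [-150,6,40],"delta_rot": [0,0,-5],"grip": 1},{"offset": [-180,8,58],"delta_rot": [0,0,-5],"grip": 1},{"offset": [-193,8.6,64],"delta_rot": [0,0,-5],"grip": 1},{"offset": [-193,8.6,64],"delta_rot": [0,0,-5],"grip": 1},{"offset": [-193,8.6,64],"delta_rot": [0,0,-5],"grip": 1}]'

```text
time: 6.32
position: [0.4343, 0.0277, 0.1501]
tcp_rot: [0.794, 0.608, 0.0, 0.001]
ft_force: [0.5, 0.0, -0.9]
finger_gap: 0.0132
```

Run:
```python
from h import *
c=shot('wrist','w4'); s=sensors.read_state(); p=s['position']
im=ortho(c,1,p[0],p[1],p[2]+.004); print('handle',rect(im,'white',p[0],p[1],rad=.045))
mv(.4337,.0266,.1,74.8)
shot('side','s4'); a=cv2.imread('pics/s4.png')[130:250,220:400]; cv2.imwrite('pics/s4c.png',cv2.resize(a,(780,520)))
# blue dish uncovered
print('bdish',fitrim(c,1,.49,.212,-20,dbg='pics/f4b.png'))
print('bdish top',fitrim(shot('top','t4'),0,.49,.212,-20,dbg='pics/f4t.png'))
```

```text
handle [435.0, 27.9, 59.2, 13.8, -15.3]
t 6.38 pos [0.4343 0.0277 0.1501] off [-1.2 -0.3 50.1] rot [0.06 0.03 0.1 ] rows 0.8 F [ 0.1 -0.1 -0.9] gap 0.0135
bdish (array([494. , 211.8]), np.float64(-20.25), np.float64(-11.12))
bdish top (array([491. , 211.2]), np.float64(-20.22), np.float64(-9.18))
```

View pics/w4.png

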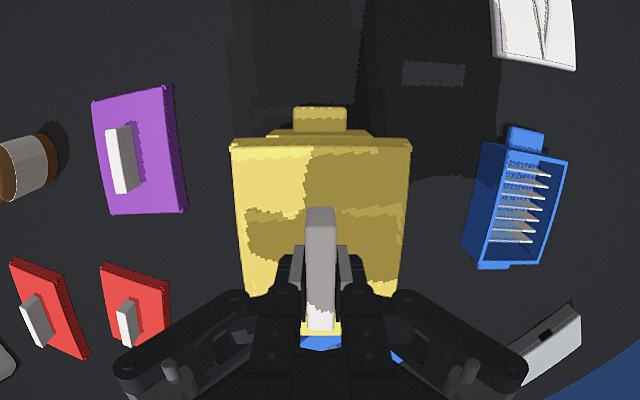

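View pics/s4c.png

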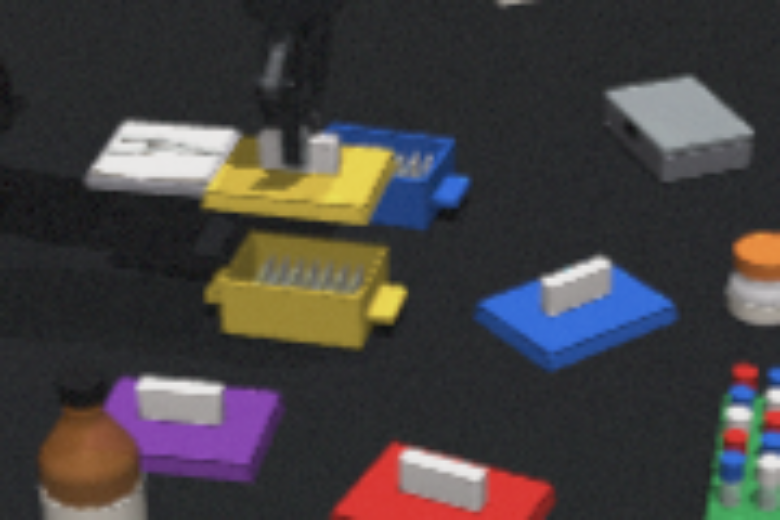

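The lid hangs level over the dish. Wrist-relative, it needs about -1.2 mm along tool x. Lowering.

Request:
servo_tool --steps '[{"offset": [-1.2,-0.3,25],"delta_rot": [0,0,0],"grip": 1},{"offset": [-1.2,-0.3,45],"delta_rot": [0,0,0],"grip": 1},{"offset": [-1.2,-0.3,55],"delta_rot": [0,0,0],"grip": 1},{"offset": [-1.2,-0.3,60],"delta_rot": [0,0,0],"grip": 1},{"offset": [-1.2,-0.3,62],"delta_rot": [0,0,0],"grip": 1}]'

```text
time: 7.1
position: [0.4339, 0.0266, 0.0883]
tcp_rot: [0.794, 0.608, 0.0, 0.001]
ft_force: [-0.2, -0.1, -0.6]
finger_gap: 0.0132
```

Run:
```python
from h import *
mv(.4337,.0266,.0729,74.8)
shot('side','s5'); a=cv2.imread('pics/s5.png')[130:250,220:400]; cv2.imwrite('pics/s5c.png',cv2.resize(a,(780,520)))
```

```text
t 7.1 pos [0.4339 0.0266 0.0883] off [ 0.  -0.2 15.4] rot [0.09 0.03 0.11] rows 0.2 F [-0.2 -0.1 -0.6] gap 0.0132
```

View pics/s5c.png

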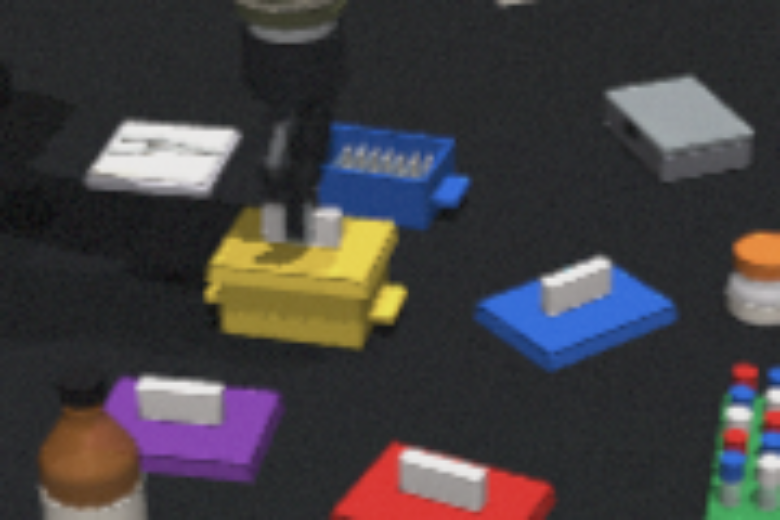

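The skirt is just above the rim and centred, with no contact force yet. Lowering the last 15 mm.

Request:
servo_tool --steps '[{"offset": [0,0,4],"delta_rot": [0,0,0],"grip": 1},{"offset": [0,0,7],"delta_rot": [0,0,0],"grip": 1},{"offset": [0,0,10],"delta_rot": [0,0,0],"grip": 1},{"offset": [0,0,12.5],"delta_rot": [0,0,0],"grip": 1},{"offset": [0,0,14.5],"delta_rot": [0,0,0],"grip": 1},{"offset": [0,0,15.5],"delta_rot": [0,0,0],"grip": 1},{"offset": [0,0,15.5],"delta_rot": [0,0,0],"grip": 1}]'

```text
time: 8.02
position: [0.4338, 0.0265, 0.0729]
tcp_rot: [0.794, 0.608, 0.0, 0.001]
ft_force: [-2.4, -0.6, 4.7]
finger_gap: 0.013
```

Contact came at the home height, with the wrist force up by about 5 N. Opening and rising.

Request:
servo_tool --steps '[{"offset": [0,0,0],"delta_rot": [0,0,0],"grip": 0.5},{"offset": [0,0,0],"delta_rot": [0,0,0],"grip": -0.2},{"offset": [0,0,0],"delta_rot": [0,0,0],"grip": -1},{"offset": [0,0,-5],"delta_rot": [0,0,0],"grip": -1},{"offset": [0,0,-25],"delta_rot": [0,0,0],"grip": -1},{"offset": [0,0,-70],"delta_rot": [0,0,0],"grip": -1},{"offset": [0,0,-120],"delta_rot": [0,0,0],"grip": -1},{"offset": [0,0,-120],"delta_rot": [0,0,0],"grip": -1}]'

```text
time: 9.02
position: [0.435, 0.0264, 0.1962]
tcp_rot: [0.794, 0.608, 0.003, 0.003]
ft_force: [-0.7, 0.5, -0.9]
finger_gap: 0.0854
```

Run:
```python
from h import *
c=shot('wrist','w6')
for h in (.049,): print('lid',rect(ortho(c,1,.434,.027,h),'yellow',.434,.027,rad=.085))
print('handle',rect(ortho(c,1,.434,.027,.077),'white',.434,.027,rad=.045))
P=c['z_map']
shot('side','s6'); a=cv2.imread('pics/s6.png')[130:250,220:400]; cv2.imwrite('pics/s6c.png',cv2.resize(a,(780,520)))
# blue lid now: yaw options
print('hb',rect(ortho(c,1,.639,.006,.044),'white',.639,.006,rad=.045))
mv(.60,.02,.2,123.4); mv(.60,.02,.2,-56.6)
print(sensors.read_state()['q'])
```

```text
lid [427.3, 28.5, 137.2, 93.3, -15.1]
handle [434.6, 26.6, 59.6, 13.9, -15.5]
hb [632.7, 0.9, 41.3, 14.6, 33.7]
t 9.12 pos [0.4334 0.0267 0.1928] off [ 36.9 162.6  -7. ] rot [  0.07   0.06 -48.49] rows 4.5 F [ 0.  0. -1.] gap 0.0852
t 9.12 pos [0.4334 0.0267 0.1928] off [ 36.9 162.6  -7. ] rot [ 8.0000e-02 -8.0000e-02  1.3151e+02] rows 12.3 F [ 0.  0. -1.] gap 0.0852
[-2.09339705e-01  1.71908216e-01  1.83906874e+00 -6.65940920e-04
  1.12915360e+00 -1.51651963e+00]
```

View pics/w6.png

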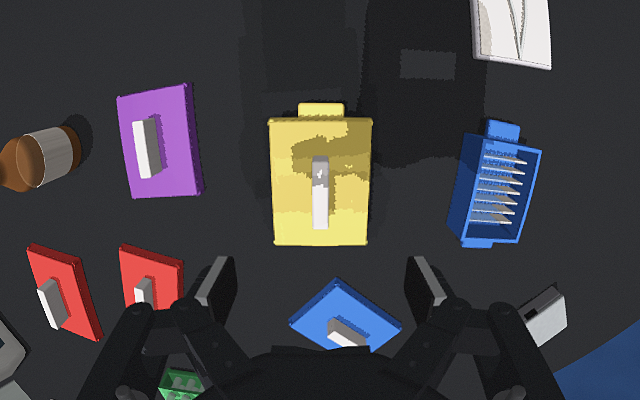

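View pics/s6c.png

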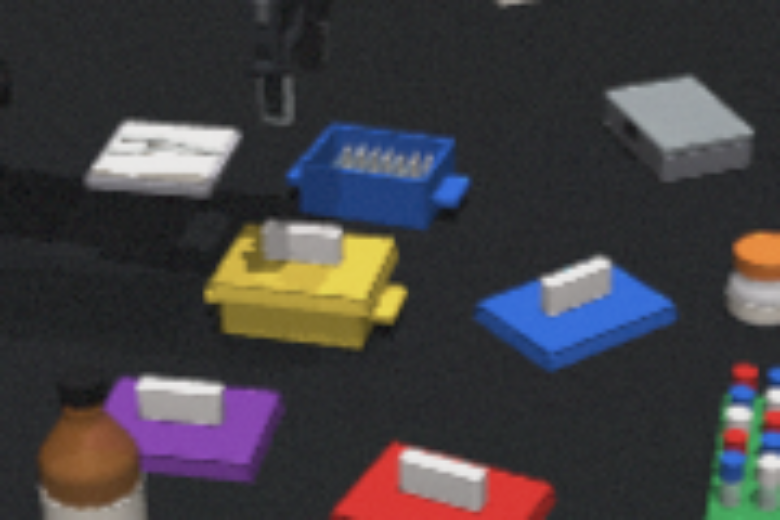

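The yellow lid is seated level on the yellow dish, with the handle at (320,193) in the wrist view and the skirt over the rim in the side view. Now the blue lid at (345,310) in the wrist view: blue, not purple.

Run:
```python
from h import *
mv(.639,.006,.14,123.5)
```

```text
t 9.12 pos [0.4334 0.0267 0.1928] off [ 33.6 203.8  53.1] rot [  0.07   0.06 -48.59] rows 4.5 F [ 0.  0. -1.] gap 0.0852
```

Request:
servo_tool --steps '[{"offset": [8,50,0],"delta_rot": [0,0,-10],"grip": -1},{"offset": [16,100,0],"delta_rot": [0,0,-20],"grip": -1},{"offset": [25,150,10],"delta_rot": [0,0,-30],"grip": -1},{"offset": [33.6,190,35],"delta_rot": [0,0,-40],"grip": -1},{"offset": [33.6,204,53],"delta_rot": [0,0,-48.6],"grip": -1},{"offset": [33.6,204,53],"delta_rot": [0,0,-48.6],"grip": -1},{"offset": [33.6,204,53],"delta_rot": [0,0,-48.6],"grip": -1}]'

```text
time: 10.0
position: [0.6387, 0.0061, 0.1402]
tcp_rot: [0.474, 0.88, -0.0, 0.001]
ft_force: [-0.1, 0.7, 0.3]
finger_gap: 0.0854
```

Run:
```python
from h import *
c=shot('wrist','w7')
print('hb',rect(ortho(c,1,.639,.006,.044),'white',.639,.006,rad=.045))
mv(.639,.006,.041,123.5)
```

```text
hb [641.8, 5.6, 59.8, 13.9, 32.9]
t 10.05 pos [0.6388 0.0061 0.1407] off [ 0.  -0.  99.7] rot [ 0.06  0.1  -0.12] rows 1.6 F [ 0.3 -0.5  0.5] gap 0.0854
```

View pics/w7.png

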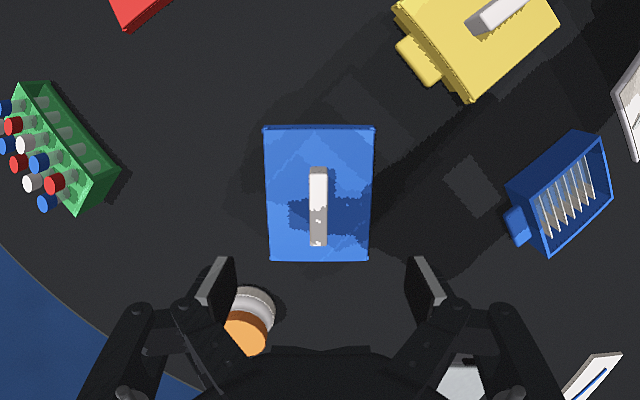

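The blue handle is centred between the jaws at (318,206), and the orange jar is clear. Descending and gripping.

Request:
servo_tool --steps '[{"offset": [0,0,50],"delta_rot": [0,0,0],"grip": -1},{"offset": [0,0,80],"delta_rot": [0,0,0],"grip": -1},{"offset": [0,0,99.5],"delta_rot": [0,0,0],"grip": -1},{"offset": [0,0,99.5],"delta_rot": [0,0,0],"grip": 0},{"offset": [0,0,99.5],"delta_rot": [0,0,0],"grip": 1},{"offset": [0,0,99.5],"delta_rot": [0,0,0],"grip": 1},{"offset": [0,0,99.5],"delta_rot": [0,0,0],"grip": 1},{"offset": [0,0,99.5],"delta_rot": [0,0,0],"grip": 1}]' --force 40

```text
time: 11.05
position: [0.6394, 0.006, 0.0421]
tcp_rot: [0.474, 0.88, 0.0, 0.002]
ft_force: [-1.2, 0.6, 5.9]
finger_gap: 0.013
```

Request:
servo_tool --steps '[{"offset": [0,0,0],"delta_rot": [0,0,0],"grip": 1},{"offset": [0,0,-20],"delta_rot": [0,0,0],"grip": 1},{"offset": [0,0,-70],"delta_rot": [0,0,0],"grip": 1},{"offset": [0,0,-120],"delta_rot": [0,0,0],"grip": 1},{"offset": [0,0,-150],"delta_rot": [0,0,0],"grip": 1},{"offset": [0,0,-150],"delta_rot": [0,0,0],"grip": 1}]'

```text
time: 11.8
position: [0.6398, 0.0061, 0.1955]
tcp_rot: [0.474, 0.88, 0.001, 0.004]
ft_force: [-1.1, -0.1, -1.6]
finger_gap: 0.0136
```

Run:
```python
from h import *
c=shot('wrist','w8'); s=sensors.read_state();p=s['position']
print('hb',rect(ortho(c,1,p[0],p[1],p[2]+.003),'white',p[0],p[1],rad=.045))
print('bdish', fitrim(shot('top','t8'),0,.49,.212,-20))
mv(.4915,.211,.16,69.9)
```

```text
hb [642.2, 7.4, 60.8, 13.7, 33.4]
bdish (array([491.1, 211.5]), np.float64(-19.71), np.float64(-7.11))
t 11.9 pos [0.6385 0.0062 0.1916] off [252.  -10.1  31.1] rot [ 0.11  0.07 53.48] rows 5.0 F [-0.3  0.7 -1.9] gap 0.0131
```

View pics/w8.png

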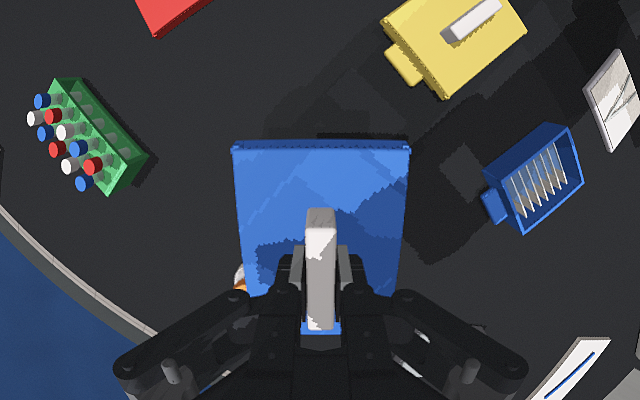

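The blue lid is held, with its handle at (320,265). Moving over the blue dish, then measuring again.

Request:
servo_tool --steps '[{"offset": [50,-2,0],"delta_rot": [0,0,10],"grip": 1},{"offset": [100,-4,0],"delta_rot": [0,0,20],"grip": 1},{"offset": [150,-6,5],"delta_rot": [0,0,30],"grip": 1},{"offset": [200,-8,18],"delta_rot": [0,0,40],"grip": 1},{"offset": [240,-10,30],"delta_rot": [0,0,50],"grip": 1},{"offset": [252,-10,31],"delta_rot": [0,0,53.5],"grip": 1},{"offset": [252,-10,31],"delta_rot": [0,0,53.5],"grip": 1},{"offset": [252,-10,31],"delta_rot": [0,0,53.5],"grip": 1}]'

```text
time: 12.9
position: [0.4918, 0.2105, 0.1596]
tcp_rot: [0.82, 0.573, 0.0, 0.001]
ft_force: [-0.3, -0.6, -1.5]
finger_gap: 0.0131
```

Run:
```python
from h import *
p0=sensors.read_state()['position']
c=shot('wrist','w9'); s=sensors.read_state();p=s['position']; print(p0,p)
print('hb',rect(ortho(c,1,p[0],p[1],p[2]+.002),'white',p[0],p[1],rad=.045))
for t in ['w4','w6','w7','w8']: print('bdish',t, fitrim(ld(t),1,.492,.212,-20))
mv(.4915,.212,.0751,69.9)
shot('side','s9'); a=cv2.imread('pics/s9.png')[130:250,220:400]; cv2.imwrite('pics/s9c.png',cv2.resize(a,(780,520)))
```

```text
[0.49177005 0.21054181 0.15956412] [0.49191359 0.21044878 0.15974012]
hb [493.6, 210.0, 59.4, 13.7, -19.7]
bdish w4 (array([494. , 211.8]), np.float64(-20.25), np.float64(-11.12))
bdish w6 (array([494. , 211.8]), np.float64(-20.2), np.float64(-11.02))
bdish w7 (array([493.6, 212. ]), np.float64(-19.98), np.float64(-11.06))
bdish w8 (array([493.4, 212. ]), np.float64(-19.98), np.float64(-10.66))
t 12.95 pos [0.4919 0.2104 0.1597] off [ 1.4 -1.1 84.6] rot [ 0.1   0.03 -0.01] rows 1.4 F [ 0.3 -0.3 -1.6] gap 0.013
```

View pics/w9.png

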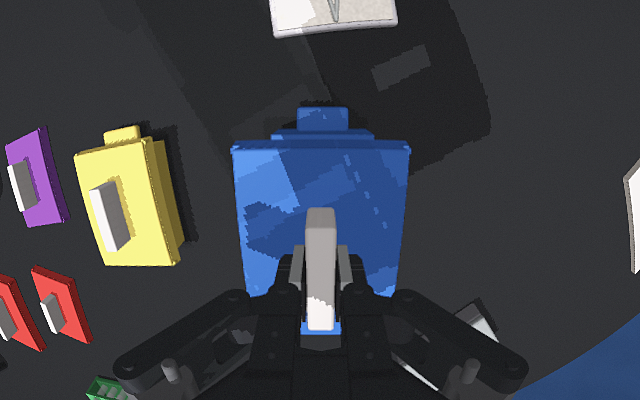

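View pics/s9c.png

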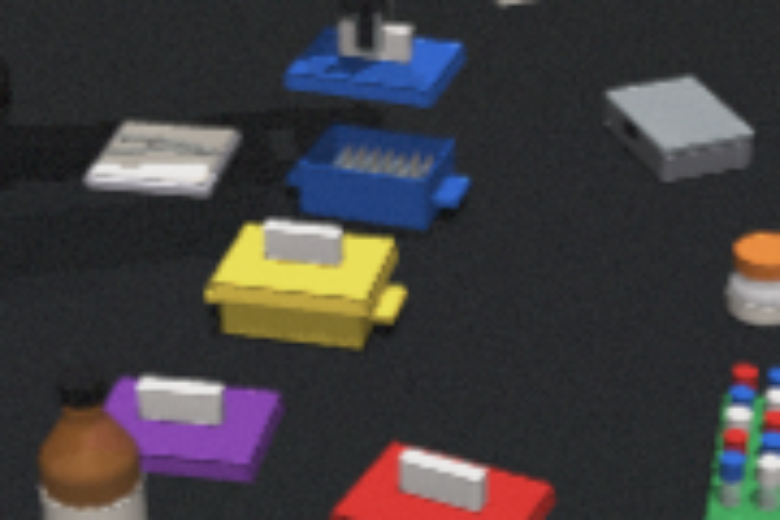

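Wrist-relative shift is (+0.2, +1.9) mm in the world, and top-based is near (-0.8, +0.4). I'm taking (-0.1, +1.4), which is well inside the 4.5 mm flare.

Request:
servo_tool --steps '[{"offset": [1.3,-0.6,30],"delta_rot": [0,0,0],"grip": 1},{"offset": [1.3,-0.6,52],"delta_rot": [0,0,0],"grip": 1},{"offset": [1.3,-0.6,64],"delta_rot": [0,0,0],"grip": 1},{"offset": [1.3,-0.6,69],"delta_rot": [0,0,0],"grip": 1},{"offset": [1.3,-0.6,69],"delta_rot": [0,0,0],"grip": 1}]'

```text
time: 13.62
position: [0.4922, 0.2117, 0.0912]
tcp_rot: [0.82, 0.573, 0.001, 0.001]
ft_force: [0.2, 0.3, 0.0]
finger_gap: 0.0129
```

Run:
```python
from h import *
mv(.4918,.2118,.0751,69.9)
shot('side','s10'); a=cv2.imread('pics/s10.png')[130:250,220:400]; cv2.imwrite('pics/s10c.png',cv2.resize(a,(780,520)))
```

```text
t 13.62 pos [0.4922 0.2117 0.0912] off [-0.1 -0.5 16.1] rot [ 0.14  0.01 -0.03] rows 0.3 F [0.2 0.3 0. ] gap 0.0129
```

View pics/s10c.png

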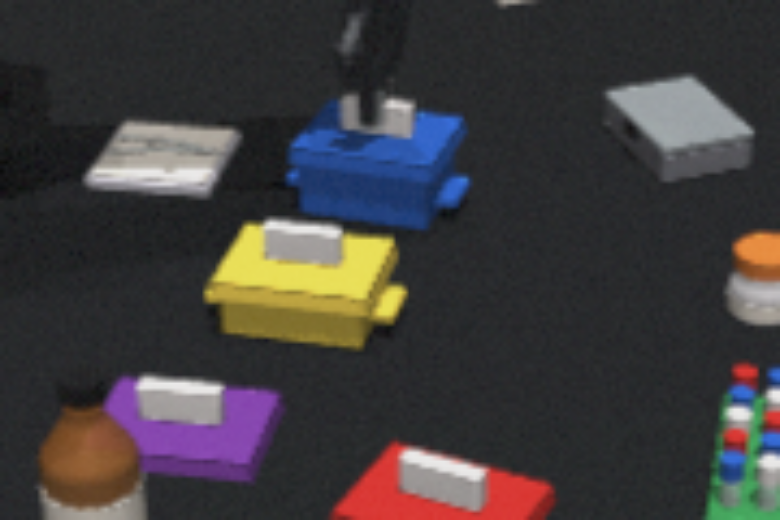

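The blue lid is aligned just above the rim. Lowering the last 16 mm.

Request:
servo_tool --steps '[{"offset": [0,-0.3,4],"delta_rot": [0,0,0],"grip": 1},{"offset": [0,-0.3,7],"delta_rot": [0,0,0],"grip": 1},{"offset": [0,-0.3,10],"delta_rot": [0,0,0],"grip": 1},{"offset": [0,-0.3,13],"delta_rot": [0,0,0],"grip": 1},{"offset": [0,-0.3,15],"delta_rot": [0,0,0],"grip": 1},{"offset": [0,-0.3,16.2],"delta_rot": [0,0,0],"grip": 1},{"offset": [0,-0.3,16.2],"delta_rot": [0,0,0],"grip": 1}]'

```text
time: 14.55
position: [0.4921, 0.2119, 0.0753]
tcp_rot: [0.82, 0.573, 0.001, 0.001]
ft_force: [0.2, -0.5, -0.8]
finger_gap: 0.0134
```

Request:
servo_tool --steps '[{"offset": [0,0,1],"delta_rot": [0,0,0],"grip": 1},{"offset": [0,0,2],"delta_rot": [0,0,0],"grip": 1},{"offset": [0,0,2],"delta_rot": [0,0,0],"grip": 1}]'

```text
time: 14.92
position: [0.4922, 0.2119, 0.0752]
tcp_rot: [0.82, 0.573, 0.001, 0.001]
ft_force: [-8.0, -2.6, 19.6]
finger_gap: 0.0134
```

There's firm contact at 0.0752, against a predicted home height of 0.0751, so the lid is seated. Releasing.

Request:
servo_tool --steps '[{"offset": [0,0,0],"delta_rot": [0,0,0],"grip": 1},{"offset": [0,0,0],"delta_rot": [0,0,0],"grip": 0.3},{"offset": [0,0,0],"delta_rot": [0,0,0],"grip": -1},{"offset": [0,0,-3],"delta_rot": [0,0,0],"grip": -1},{"offset": [0,0,-20],"delta_rot": [0,0,0],"grip": -1},{"offset": [0,0,-70],"delta_rot": [0,0,0],"grip": -1},{"offset": [0,0,-120],"delta_rot": [0,0,0],"grip": -1},{"offset": [0,0,-130],"delta_rot": [0,0,0],"grip": -1}]'

```text
time: 15.92
position: [0.4928, 0.2124, 0.2096]
tcp_rot: [0.82, 0.573, 0.004, 0.003]
ft_force: [-0.8, 0.8, 0.2]
finger_gap: 0.0856
```

Request:
servo_tool --steps '[{"offset": [-60,-30,-40],"delta_rot": [0,0,0],"grip": -1},{"offset": [-110,-50,-80],"delta_rot": [0,0,0],"grip": -1},{"offset": [-110,-50,-80],"delta_rot": [0,0,0],"grip": -1}]'

```text
time: 16.3
position: [0.406, 0.1251, 0.2907]
tcp_rot: [0.82, 0.572, 0.005, 0.004]
ft_force: [-0.6, 0.4, -0.3]
finger_gap: 0.085
```

Run:
```python
from h import *
s=sensors.read_state(); print(s['time'],s['position'],s['ft_force'],s['finger_gap'])
c=shot('wrist','w11')
for n,x,y in [('hY',.434,.027),('hB',.491,.212)]:
    print(n,rect(ortho(c,1,x,y,.077),'white',x,y,rad=.045))
print('Y plate',fitrim(c,1,.434,.027,-15.5,h=.049,L=(120,90)),'B plate',fitrim(c,1,.492,.212,-20,h=.049,L=(120,90)))
c=shot('side','s11'); P=cloud(c)
hsv=cv2.cvtColor(c['frame'],cv2.COLOR_BGR2HSV)
for col,x,y in [('yellow',.434,.027),('blue',.491,.212),('white',.434,.027),('white',.491,.212)]:
    m=(seg(c['frame'],col)>0)&(np.hypot(P[...,0]-x,P[...,1]-y)<.05)
    if col=='white': print(col,np.round(np.percentile(P[m][:,2],[50,95]),4))
    else:
        m&=P[...,2]>.044; q=P[m]; A=np.c_[q[:,:2]-[x,y],np.ones(len(q))]; print(col,'plane (slope x,y,height)',np.round(np.linalg.lstsq(A,q[:,2],rcond=None)[0],4),len(q))
a=c['frame'][130:250,220:400]; cv2.imwrite('pics/s11c.png',cv2.resize(a,(780,520)))
```

```text
16.3 [0.40603666 0.12513531 0.29073387] [-0.55471502  0.35410186 -0.33106436] 0.08504772755835241
hY [434.4, 27.1, 60.4, 14.8, -15.0]
hB [494.2, 211.1, 60.9, 14.9, -19.8]
Y plate (array([435.3,  25.5]), np.float64(-15.18), np.float64(-11.87)) B plate (array([495.6, 211.4]), np.float64(-20.3), np.float64(-11.68))
yellow plane (slope x,y,height) [0.021  0.0089 0.0485] 208
blue plane (slope x,y,height) [-0.003  -0.0036  0.0478] 157
white [0.069 0.568]
white [0.0669 0.0776]
```

View pics/s11c.png

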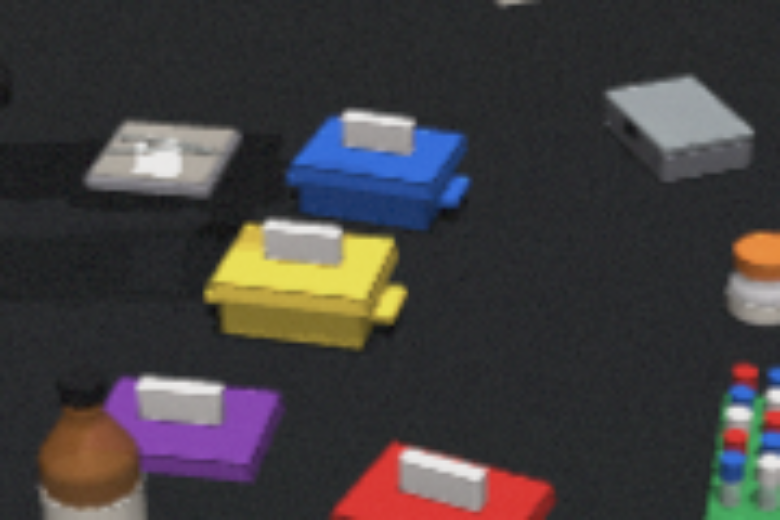

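View pics/w11.png

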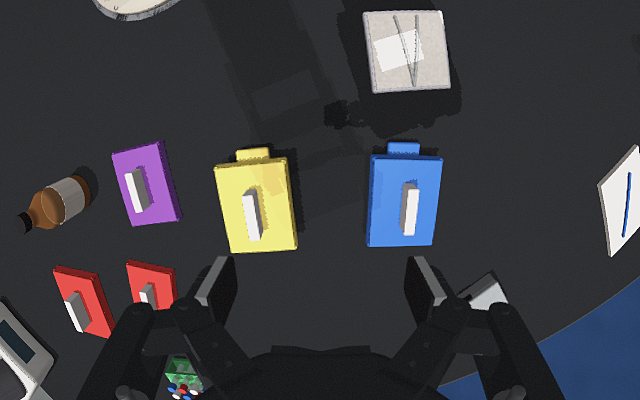

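Both lids sit on their own dishes: yellow at (255,200), blue at (403,200), with plates at about 48–48.5 mm (expected 49). The arm is clear, so I'll let it settle and hand in.

Request:
servo_tool --steps '[{"offset": [0,0,0],"delta_rot": [0,0,0],"grip": -1},{"offset": [0,0,0],"delta_rot": [0,0,0],"grip": -1}]'

```text
time: 16.65
position: [0.407, 0.1259, 0.2895]
tcp_rot: [0.82, 0.572, 0.005, 0.003]
ft_force: [0.1, 0.3, 0.5]
finger_gap: 0.0854
```

```bash
python3 -c "
from h import *
print(order.job_done())"
```

```text
the job is handed in; nothing more can be done
None
```

I moved the yellow lid from the blue dish onto the yellow dish, then put the blue lid on the blue dish. I handed the job in at about 16.7 s; no verdict was reported. The arm did not approach the red, purple or other items.

**Height:** both lids met contact at their home heights. The side camera put the plate tops at 48.5 mm (yellow) and 47.8 mm (blue), against 49 mm expected.

**Level:** the plate fits gave slopes up to 0.02 rad for yellow and about 0.004 rad for blue, inside the 0.06 rad limit.

**Centring:** the lid handles lie within about 1 mm of the fitted dish centres, and the long axes within about 0.5°.

**Checks that disagreed:**
- The wrist and top cameras differed by 2–3 mm throughout, so I worked with relative measurements.
- The last wrist fits of the lid plates were 1–1.5 mm off the handle fits.
- One side-view height for the yellow handle was spoiled by background pixels, so I did not use it.
- I pressed the blue lid down with about 20 N to confirm it was seated.
- I did not re-measure the dishes or the other items after the last placement; in the final pictures nothing looked moved.

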